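# Bring the scooter wheel's valve to the top

### The job

The scooter wheel on the repair stand must be set with its valve straight up, at twelve o'clock above the hub, ready for the pump. Gently push its spokes round, one after another, with the fingertips until it is there, then draw the fingers clear and leave the wheel at rest. Push on the spokes, not on the tyre; do not pinch or lift anything, and leave the stand and all other things where they are.

Things in the scene. Friction and masses are not known exactly. Their poses are not given: they have to be found in the camera images.
- stand: Loose stand, 4.5 kg, with the wheel. Origin on the table straight below the wheel's centre. +x is the axle and points away from the wheel's free face, which looks to -x: 45 to 77 degrees to the right (-y) of the world's +x, so right and away from the robot. Base plate 12 mm thick, x -60 to +140, y -115 to +115 mm. Two sloping 14 mm legs at x = +62 mm, behind the wheel, hold the axle 165 mm up. Only the plate is in front of the wheel.
- wheel (a joint): Turn of the wheel about its level axle, rad. At 0 or a whole turn the valve is straight up; grows as the wheel turns clockwise, looking at its free face (right-handed about the stand's +x). No end stop within a turn either way. The axle is stiff: the wheel takes about 0.4 N m to turn (6 N on a spoke 68 mm from the axle), stops when no longer pushed and stays there.
- hub_centre (a point): Centre of the wheel, on the axle, in the middle of the tyre's width, 165 mm above the table. Its x axis is the axle (as the stand's x); its z axis turns with the wheel and points from the hub to the valve.
- valve_tip (a point): Brass inner end of the valve stem, 67 mm from the axle. The valve stem (11 mm thick brass cap on a 9 mm black rubber stem, 29 mm long) runs from the inside of the rim towards the hub, midway between two spokes. z axis points outwards along the stem.
- spokes: Five straight alloy spokes at 36, 108, 180, 252, 324 degrees from the valve, with open gaps between. Each is a bar 12 mm wide, from the hub (radius 28 mm) to the rim (inner radius 95 mm), and 24 mm deep along the axle: x -30 to -6 mm in this frame, so 14 mm proud of the tyre on the free face. Origin at the wheel's centre, on the axle; x along the axle, z towards the valve.
- tyre: Black tyre round the rim, 262 mm outer diameter, 32 mm wide (x -16 to +16 mm), its lowest point 34 mm above the table. Origin at the wheel's centre, axes as hub_centre.
- solder_spool: Bystander: grey reel of solder, 54 mm diameter, 31 mm high, on the table before the wheel's free face. Origin at the centre of its underside.
- meter: Bystander: green hand meter lying on its back, 170 x 85 x 37 mm, behind the stand. Origin at the centre of its underside, long side along x.
- screwdriver: Bystander: screwdriver lying on the table before the wheel's free face, handle under 35 mm thick. Origin at its underside, handle to its -x.
- cells: Bystander: three blue battery cells side by side, 66 x 56 x 18 mm, lying before the wheel's free face, nearer the robot. Origin at the centre of its underside.
- spray: Bystander: white bottle, 54 mm diameter, 160 mm high, beyond the stand. Origin at the centre of its underside.
- pliers: Bystander: pliers with red grips lying flat, about 170 x 60 x 16 mm, beyond the stand, far from the robot. Origin at the middle of the underside.
- wheel_nut: Bystander: steel hexagon nut, 25 mm wide, 15 mm high, lying on a corner of the stand's base plate. Origin at the centre of its underside.
- parts_tray: Bystander: low grey divided tray, 100 x 130 x 28 mm, to the right of the stand. Origin at the centre of its underside.

How it is judged:
By the outcome, as a careful person would: the job done as asked, in the order asked, and still so for the second after the job is handed in, with the robot touching nothing.
It also fails if it takes over 67 s, if anything falls off the work surface, if the arm or the gripper's body presses on something with over 40 N, if the wrist force passes 120 N, or if a joint passes its speed limit or range.

### The arm

A 7-joint arm with a two-finger parallel gripper is mounted at the origin on the work surface. World frame = base frame: x ahead of the robot, y to its left, z up, the work surface at z = 0. Lengths are in m, angles in degrees, forces in N, time in s.
With the tool pointing down it reaches from about 0.4 to 0.75 m from the base axis. Payload 19.5 kg.
Tool frame: the origin (TCP) lies at the very end of the fingers, on their centre line; the grasp point (between the pads) lies 19 mm behind it; z points along the fingers, y is the direction in which the jaws open and shut (so a half turn about z gives the same grasp; the last joint's range is limited). The gripper opens to 85 mm and grips with 20 to 120 N. Pads are 22 mm wide; open, the fingers measure 114 mm over their backs; the gripper's body (76 mm by 85 mm) begins 54 mm behind the grasp point. The pads swing forward as they close: fully open they stand 13 mm farther back than shut.
Start: joints at [-77.16, 40.479, -1.581, 85.061, 1.261, 54.483, -4.326], TCP at [0.151, 0.555, 0.231] pointing down, gripper open.
Joint ranges: [-155.06, 155.06], [-18.47, 123.98], [-90, 86.84], [0, 140.48], [-83.41, 263.41], [0, 116], [-161.91, 161.91]. Speed limits (degrees/s): [108.29, 108.29, 147.25, 147.25, 172.46, 172.46, 172.46].

### API

Orientations are given as [roll, pitch, yaw] about the fixed x, y, z axes, in that order (R = Rz(yaw) Ry(pitch) Rx(roll)).
In Python, from workcell import get_obs, imaging, order, masks_of, spot_point gives the robot as it stands.
- The arm moves only by the tool play_rows, never from a script. Its argument "plan" is a list of rows, each a list of 3 entries, a list of its own where there are three numbers: the shift along the tool's x, y, z in m, then the turn, a rotation vector about the tool's x, y, z in degrees, then the closure, from -1 (fully open) to 1 (shut). In form: [[[dx, dy, dz], [wx, wy, wz], hand], ...]. A call has 1 to 10 rows; each row is the pose to reach, as a shift and turn from the pose commanded when the call began, along the tool's axes at that moment; what a row does not reach only later rows make up. A row lasts 1/8 s, in which the tool goes at most 62.5 mm and 10.7 degrees, less where a joint would pass 70% of its speed; a pose out of reach is approached as far as the arm can. A call with a gripper value outside its range is refused whole. The fingers move at their own pace and stop on an object; "grip_force" is the grip in N (left out, the last holds). Time passes only in rows, so rows that repeat a pose let the fingers close. It gives the time, the measured TCP pose, the force and the opening at its end, in the units of the state.
- get_obs(): the state, without advancing time (a new reading comes with each control period).
- imaging.camera(name): name is "scene" or "top" or "wrist"; returns the picture (384x512x3 uint8, red, green, blue); there is no depth.
- imaging.calibration(name): a dict with "vfov" (degrees; the focal length in pixels is half the picture's height over the tangent of half this angle, whatever the lens; pixels are square), "cx", "cy" (the principal point, pixels), "origin" and "attitude" of the camera in the world. Camera axes: x right, y up, looking along -z (the intrinsics and any distortion apply to the point x, -y, -z); pixel columns grow to the right and rows downward; lengths in m; the calibration is good to about 2 mm. A picture is of the moment at which its call begins: read the wrist's pose just before it. calibration takes no time and is no camera call; for the wrist camera it gives the pose at the moment of the call.
- order.close_job(): hands the job in, once; it reports no verdict.
Trained networks look in the newest picture that a camera, given by its name, has taken for a name from the list of things; names that differ only in an ending like _2 or _b are one class to them, and where a whole thing is asked for, a point or a joint stands for the part that bears it (a point fixed in the world has none). Each returns a list of dicts, best first, with "p" (0 to 1); they miss things now and then, are a little off and sometimes report something else, mostly with a low value. They report only what shows in the picture. A call takes as long as a camera call.
- masks_of(camera, label): "mask" (384x512 bool, what is visible of it) and "extent" ([centre column, centre row, width, height] in pixels, round what is visible of it).
- spot_point(camera, label): "location" ([row, column] in pixels: a listed point, or the origin of a listed thing).
The state is a dict: "time_s": time; "qpos": joint angles; "joint_velocities": joint speeds; "tau": joint torques, N m; "tcp_pos": TCP position; "eef_rot": TCP orientation; "ft_force": force on the tool from outside, world axes, zero at the start; "torque": the same for the moment, N m; "finger_gap": opening from 0.0 (shut) to 1.0 (fully open).
Only numpy, scipy, OpenCV 4.12 (cv2) and the standard library are available. Lean on these libraries where they do the work, as an engineer would, in place of code of your own. Each camera call takes 0.05 s, during which the arm holds its last target. There are 200 camera calls.

## Working session

There is one attempt and no reset: what is moved stays moved. The work goes in short steps, Python scripts to look and compute and a tool call to move; the robot and the scene stay as the last step left them, time stands still between calls to the robot, and variables do not carry over. Pictures are saved under pics/ and viewed, about 8 in all and at most 12, crops included, and the job is handed in when it is done.

Besides the shell and the picture viewer there is one more tool, called after "Request:" by a JSON object that holds its "fn" and its "kwargs", one argument or row to a line. play_rows: Moves the arm, as the interface text tells. Its arguments: {"type":"object","properties":{"plan":{"type":"array"},"grip_force":{"type":"number"}},"required":["plan"]}

```bash
mkdir -p pics; ls
cat > h.py <<'E'
import numpy as np,cv2
from scipy.spatial.transform import Rotation as R
from workcell import get_obs, imaging, order, masks_of, spot_point
def snap(n,f):
    im=imaging.camera(n); cv2.imwrite('pics/'+f,im[:,:,::-1]); return im
E
python3 - <<'E'
from h import *
for n in ['scene','top','wrist']: print(n,imaging.calibration(n))
a=snap('scene','s1.png');b=snap('top','t1.png')
for c in ['scene','top']:
    for l in ['hub_centre','valve_tip','stand','solder_spool','screwdriver','cells','wheel_nut','parts_tray']:
        print(c,l,[(np.round(d['location'],1),round(d['p'],2)) for d in spot_point(c,l)[:2]])
print(get_obs())
E
```

```text
pics
scene {'vfov': 50.32928915343531, 'cx': 257.15518782863415, 'cy': 186.4007662773056, 'origin': array([1.18218112, 0.5689076 , 0.81790429]), 'attitude': array([ 50.12026719,   1.04315872, 128.89907259])}
top {'vfov': 51.30579222196145, 'cx': 253.85470560835716, 'cy': 191.2561099019899, 'origin': array([0.45509372, 0.06233112, 1.34373524]), 'attitude': array([  5.39739726,  -0.7477643 , -90.28632573])}
wrist {'vfov': 66.31924894579885, 'cx': 257.21233401391873, 'cy': 186.05403858035996, 'origin': array([0.08099864, 0.57245549, 0.37351148]), 'attitude': array([-1.64940282e+01,  7.09702677e-02,  7.48029857e+01])}
scene hub_centre [(array([186.7, 298.6]), 0.56)]
scene valve_tip [(array([212.5, 293.1]), 0.59)]
scene stand [(array([233.4, 295. ]), 0.91)]
scene solder_spool [(array([226.5, 251.6]), 0.74)]
scene screwdriver [(array([237.4, 214.8]), 0.52), (array([186.3, 300. ]), 0.35)]
scene cells [(array([208.2, 258.8]), 0.83)]
scene wheel_nut [(array([254.7, 278.6]), 0.47)]
scene parts_tray [(array([185.2, 214.3]), 0.92)]
top hub_centre [(array([204.6, 217.7]), 0.74)]
top valve_tip []

[... 289 characters left out ...]
314. ]), 0.87)]
{'time_s': 0.9, 'qpos': array([-77.15674199,  40.477627  ,  -1.58132383,  85.06110342,
         1.25987818,  54.48351516,  -4.32555467]), 'joint_velocities': array([-0.05296079, -0.03258371, -0.11908496, -0.05228119,  0.08489201,
        0.0474004 ,  0.00673694]), 'tau': array([ 1.28423504e-03, -8.82943368e+01,  1.23462897e+00, -2.36360872e+01,
        1.70485117e-02,  2.15243017e-03,  1.60335497e-05]), 'tcp_pos': array([0.15106145, 0.55477404, 0.23128732]), 'eef_rot': array([-1.79995029e+02, -6.84501222e-04,  1.64766241e+02]), 'ft_force': array([-0.39696393,  0.60460106, -0.07896905]), 'torque': array([-0.03765655,  0.01470679, -0.01847554]), 'finger_gap': 1.001759415027179}
```

Run:
```python
import cv2,numpy as np
s=cv2.imread('pics/s1.png');t=cv2.imread('pics/t1.png')
a=cv2.resize(s[110:290,180:380],(400*800//800,360),interpolation=3)
b=cv2.resize(t[120:300,150:350],(400,360),interpolation=3)
cv2.imwrite('pics/c1.png',np.hstack([a,b]))
```

```text
(no output)
```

View pics/c1.png

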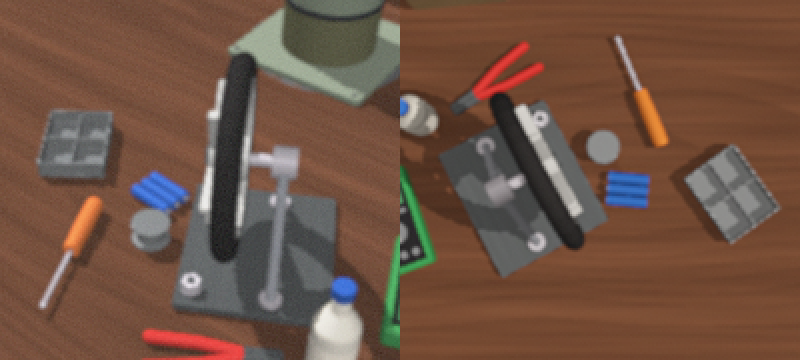

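```bash
cat >> h.py <<'E'
from scipy.optimize import least_squares
def cam(n):
    c=imaging.calibration(n); return c,R.from_euler('xyz',c['attitude'],degrees=True),192/np.tan(np.radians(c['vfov']/2))
def ray(n,rc,k=None):
    c,Rt,f=k or cam(n); d=Rt.apply([(rc[1]-c['cx'])/f,-(rc[0]-c['cy'])/f,-1]); return c['origin'],d
def atz(n,rc,z,k=None):
    o,d=ray(n,rc,k); return o+d*(z-o[2])/d[2]
def proj(n,P,k=None):
    c,Rt,f=k or cam(n); q=Rt.inv().apply(np.atleast_2d(P)-c['origin']); return np.c_[c['cy']-f*q[:,1]/-q[:,2],c['cx']+f*q[:,0]/-q[:,2]]
E
python3 - <<'E'
from h import *
print('hub',atz('scene',(186.7,298.6),.165),atz('top',(204.6,217.7),.165))
print('stand',atz('scene',(233.4,295),0),atz('top',(210.6,220.8),0))
for l,s,t in [('spool',(226.5,251.6),(197.3,253.4)),('screw',(237.4,214.8),(162.3,268)),('cells',(208.2,258.8),(217.4,262.9)),('nut',(254.7,278.6),(181.1,223.5)),('tray',(185.2,214.3),(216.4,314))]:
    print(l,atz('scene',s,0),atz('top',t,0))
E
```

```text
hub [0.51941953 0.15110665 0.165     ] [0.52726979 0.15321613 0.165     ]
stand [0.5224385  0.15060151 0.        ] [0.51715841 0.15547124 0.        ]
spool [0.57508404 0.03996956 0.        ] [0.56151231 0.04579427 0.        ]
screw [ 0.66862479 -0.01283192  0.        ] [ 0.68071688 -0.0044508   0.        ]
cells [ 5.04259238e-01  8.97786280e-03 -1.11022302e-16] [0.49371451 0.01423514 0.        ]
nut [6.10920709e-01 1.60445757e-01 1.11022302e-16] [0.61685211 0.1466278  0.        ]
tray [ 0.50728239 -0.16784723  0.        ] [ 0.49627744 -0.15770313  0.        ]
```

```bash
cat >> h.py <<'E'
HUB=np.array([.523,.152,.165]); YAW=118.
def frames():
    h=np.array([np.cos(np.radians(YAW)),np.sin(np.radians(YAW)),0]); up=np.array([0,0,1.]); return h,np.cross(up,h),up  # axle, stand y, up
def tool(elev, roll=0):
    # tool z: along +stand x, dipped elev deg below horizontal; tool x upward side
    h,l,up=frames(); e=np.radians(elev); z=h*np.cos(e)-up*np.sin(e); x=up*np.cos(e)+h*np.sin(e)
    return R.from_matrix(np.c_[x,np.cross(z,x),z])
def now():
    o=get_obs(); return o,np.array(o['tcp_pos']),R.from_euler('xyz',o['eef_rot'],degrees=True)
def delta(P,Rt):
    o,p,r=now(); return np.round(r.inv().apply(P-p),4),np.round((r.inv()*Rt).as_rotvec(degrees=True),2)
E
python3 - <<'E'
from h import *
h,l,up=frames()
P1=HUB-.22*h; P1[2]=.42
print(P1,h)
o,p,r=now()
print(r.inv().apply([0,0,1]),delta(np.array([.35,.25,.45]),tool(90)),delta(P1,tool(90)),delta(P1,tool(30)))
E
```

```text
[ 0.62628374 -0.04224847  0.42      ] [-0.46947156  0.88294759  0.        ]
[ 1.19468001e-05 -8.67535029e-05 -9.99999996e-01] (array([-0.272 , -0.2418, -0.2187]), array([-0.  ,  0.  , 46.77])) (array([-0.6154, -0.4512, -0.1887]), array([-0.  ,  0.  , 46.77])) (array([-0.6154, -0.4512, -0.1887]), array([-24.44,  56.51,  42.32]))
```

Request:
{"fn": "play_rows", "kwargs": {
  "plan": [
    [[0,0,-0.06],[0,0,0],1],
    [[0,0,-0.12],[0,0,0],1],
    [[-0.03,-0.02,-0.18],[0,0,5],1],
    [[-0.07,-0.05,-0.22],[0,0,10],1],
    [[-0.11,-0.09,-0.22],[0,0,17],1],
    [[-0.15,-0.13,-0.22],[0,0,24],1],
    [[-0.19,-0.17,-0.22],[0,0,31],1],
    [[-0.23,-0.21,-0.22],[0,0,38],1],
    [[-0.272,-0.242,-0.22],[0,0,46.8],1],
    [[-0.272,-0.242,-0.22],[0,0,46.8],1]
  ]
}}

```text
time_s: 2.15
tcp_pos: [0.3515, 0.2472, 0.4516]
eef_rot: [180.0, 0.0, 117.5]
ft_force: [-0.4, 1.4, -0.4]
finger_gap: -0.001
```

Run:
```python
from h import *
h,l,up=frames()
P1=HUB-.22*h; P1[2]=.40
print(get_obs())
print(delta(P1,tool(90)),delta(P1,tool(60)))
```

```text
{'time_s': 2.15, 'qpos': array([-49.19483828,  16.33753118,  14.64129713,  84.86224801,
        -4.09729117,  79.29307972,  -6.82197999]), 'joint_velocities': array([-3.39425006,  0.61062299, -3.97706432, -0.51619007, -0.36275995,
        0.01016442,  0.36260822]), 'tau': array([ 5.12094319e+00, -5.61542952e+01,  6.13247842e+00, -2.80833864e+01,
        3.33111305e-01, -1.65031693e-02, -1.54806753e-01]), 'tcp_pos': array([0.35150939, 0.24715438, 0.45164872]), 'eef_rot': array([1.79956178e+02, 4.60719224e-02, 1.17538958e+02]), 'ft_force': array([-0.3818292 ,  1.40069982, -0.35320387]), 'torque': array([0.08318059, 0.03776339, 0.02144826]), 'finger_gap': -0.001449860983454324}
(array([-0.3836,  0.1098,  0.052 ]), array([ 0.04,  0.05, -0.46])) (array([-0.3836,  0.1098,  0.052 ]), array([ 0.16, 30.05, -0.44]))
```

Request:
{"fn": "play_rows", "kwargs": {
  "plan": [
    [[-0.055,0.015,0],[0,0,0],1],
    [[-0.11,0.03,0],[0,0,0],1],
    [[-0.165,0.047,0],[0,5,0],1],
    [[-0.22,0.063,0],[0,12,0],1],
    [[-0.275,0.08,0],[0,20,0],1],
    [[-0.33,0.095,0.02],[0,28,0],1],
    [[-0.384,0.11,0.05],[0,36,0],1],
    [[-0.384,0.11,0.07],[0,45,0],1],
    [[-0.384,0.11,0.09],[0,54,0],1],
    [[-0.384,0.11,0.09],[0,60,0],1]
  ]
}}

```text
time_s: 3.4
tcp_pos: [0.6028, -0.0182, 0.3552]
eef_rot: [-179.6, -45.8, 118.5]
ft_force: [0.4, 0.4, -1.5]
finger_gap: -0.003
```

Run:
```python
from h import *
o,p,r=now(); print(np.round(o['qpos'],1),p,r.apply([0,0,1]))
k=cam('wrist'); im=snap('wrist','w1.png'); print(k[0])
for l in ['hub_centre','valve_tip','spokes','tyre','solder_spool','wheel_nut']:
    print(l,[(np.round(d['location'],1),round(d['p'],2)) for d in spot_point('wrist',l)[:2]])
```

```text
[ 21.7  61.6 -40.2  29.9  -7.7 115.6  19.9] [ 0.60284781 -0.01819205  0.35520449] [-0.34878356  0.62640144 -0.69711639]
{'vfov': 66.31924894579885, 'cx': 257.21233401391873, 'cy': 186.05403858035996, 'origin': array([ 0.62820134, -0.06452873,  0.50647102]), 'attitude': array([29.30132021,  0.29390689, 28.86334138])}
hub_centre [(array([157.9, 266.3]), 0.97)]
valve_tip [(array([175.4, 299.2]), 0.68)]
spokes [(array([159.6, 270.4]), 0.97)]
tyre []
solder_spool []
wheel_nut [(array([226.7, 315.3]), 0.6)]
```

View pics/w1.png

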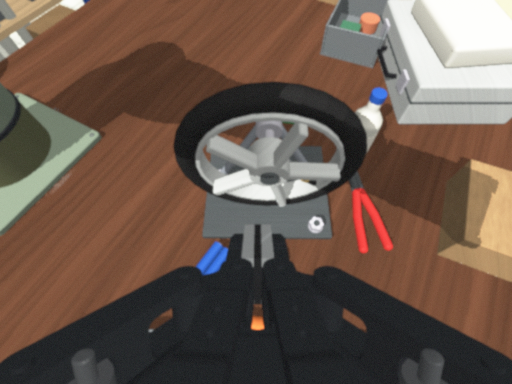

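```bash
cat >> h.py <<'E'
_a,_b=np.meshgrid(np.linspace(0,2*np.pi,120),np.linspace(0,2*np.pi,24)); 
_r=115+16*np.cos(_b); TOR=np.c_[(16*np.sin(_b)).ravel(),(_r*np.cos(_a)).ravel(),(_r*np.sin(_a)).ravel()]/1e3
DIR=np.c_[np.sin(np.arange(24)*np.pi/12),np.cos(np.arange(24)*np.pi/12)]
def supp(p): return (p@DIR.T).max(0)
def pose(x): return R.from_euler('z',x[2],degrees=True),np.array([x[0],x[1],.165])
def rect(im,k,x,xp=-.03,S=300,half=.14):
    # free-face view, on plane at axle offset xp; centre S, right = -stand y
    r,c=pose(x); g=(np.arange(2*S)-S)/S*half
    Y,Z=np.meshgrid(-g,-g); P=r.apply(np.c_[np.full(Y.size,xp),Y.ravel(),Z.ravel()])+c
    q=proj('',P,k).reshape(2*S,2*S,2).astype(np.float32); return cv2.remap(im,q[...,1],q[...,0],cv2.INTER_CUBIC)
E
python3 - <<'E'
from h import *
K={};T={};H={}
for n in ['wrist','scene','top']:
    K[n]=cam(n); im=imaging.camera(n)
    if n=='wrist': W=im
    m=masks_of(n,'tyre'); print(n,[(np.round(d['extent']),round(d['p'],2)) for d in m[:2]])
    if m: T[n]=supp(np.argwhere(m[0]['mask'])+0.0)
    s=spot_point(n,'hub_centre'); H[n]=s[0]['location'] if s else None
def res(x,names):
    r,c=pose(x); o=[]
    for n in names:
        if n in T: o+=list(supp(proj(n,r.apply(TOR)+c,K[n]))-T[n])
        if H[n] is not None: o+=list(proj(n,c,K[n])[0]-H[n])
    return o
for names in (['wrist'],['scene'],['top'],['wrist','scene','top']):
    f=least_squares(res,[.523,.152,118],args=(names,),loss='soft_l1',x_scale=[.01,.01,3]); print(names,f.x,np.std(f.fun))
cv2.imwrite('pics/r1.png',rect(W,K['wrist'],f.x)[:,:,::-1])
E
```

```text
wrist [(array([272., 145., 194., 119.]), 0.82), (array([271., 144., 197., 125.]), 0.6)]
scene [(array([297., 187.,  29., 107.]), 0.91), (array([255., 226.,  20.,  21.]), 0.27)]
top [(array([219., 206.,  45.,  78.]), 0.97)]
['wrist'] [  0.52775022   0.14877746 118.20892404] 0.3171543685522333
['scene'] [  0.5253492    0.14997055 118.51938142] 0.5295102908659796
['top'] [  0.52462427   0.15265778 118.35917231] 0.37825005054388533
['wrist', 'scene', 'top'] [  0.52689662   0.14968858 118.08069739] 0.8224802286241591
```

View pics/r1.png

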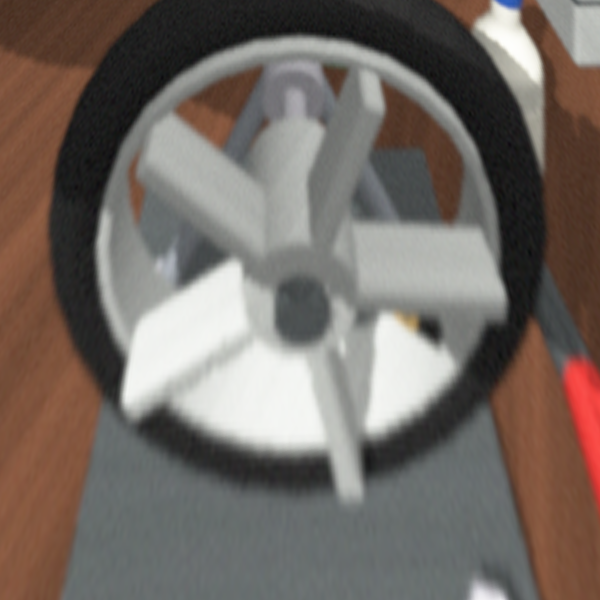

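```bash
cat >> h.py <<'E'
HUB=np.array([.5265,.150,.165]); YAW=118.1; EL=45
def tgt(u,v,x=-.012,back=0):
    h,l,up=frames(); return HUB+h*x-l*u+up*v-back*tool(EL).apply([0,0,1])
def uvx(p):
    h,l,up=frames(); q=p-HUB; return np.round(1e3*np.array([-q@l,q@up,q@h]),1)
E
python3 - <<'E'
from h import *
o,p,r=now(); print(uvx(p)); print(delta(tgt(-.02,.056,back=.08),tool(45)),delta(tgt(-.02,.056,back=.0),tool(45)))
E
```

```text
[ -12.6  190.4 -184.7]
(array([ 0.0257, -0.0055,  0.1376]), array([-0.78, -0.56,  0.18])) (array([ 0.025 , -0.0044,  0.2175]), array([-0.78, -0.56,  0.18]))
```

Request:
{"fn": "play_rows", "kwargs": {
  "plan": [
    [[0.005,0,0.03],[0,0,0],1],
    [[0.012,-0.002,0.07],[-0.4,-0.3,0],1],
    [[0.02,-0.004,0.11],[-0.8,-0.5,0],1],
    [[0.0257,-0.0055,0.1376],[-0.8,-0.5,0.2],1],
    [[0.0257,-0.0055,0.1376],[-0.8,-0.5,0.2],1]
  ]
}}

```text
time_s: 4.82
tcp_pos: [0.5403, 0.0808, 0.2773]
eef_rot: [-179.9, -45.1, 118.1]
ft_force: [-0.0, -1.0, 0.8]
finger_gap: -0.001
```

Run:
```python
from h import *
o,p,r=now(); print(np.round(o['qpos'],1),uvx(p)); print(r.apply([0,0,1]),tool(45).apply([0,0,1]),delta(tgt(-.02,.056,back=.0),tool(45)))
k=cam('wrist'); im=imaging.camera('wrist'); cv2.imwrite('pics/r2.png',np.hstack([cv2.resize(im,(533,400)),rect(im,k,[.5265,.15,118.1],S=130)])[:,:,::-1] if 0 else np.vstack([np.hstack([im[:384,:], cv2.resize(rect(im,k,[.5265,.15,118.1]),(288,288)).repeat(1,0) if 0 else cv2.copyMakeBorder(cv2.resize(rect(im,k,[.5265,.15,118.1]),(288,288)),0,96,0,0,0)])])[:,:,::-1])
```

```text
[ 23.5  54.8 -41.6  69.1  -9.2  81.7  22. ] [-20.5 112.3 -67.5]
[-0.33506331  0.62415632 -0.70580554] [-0.3330557   0.62375789 -0.70710678] (array([-0.0007,  0.0006,  0.079 ]), array([-0.09, -0.11,  0.  ]))
```

View pics/r2.png

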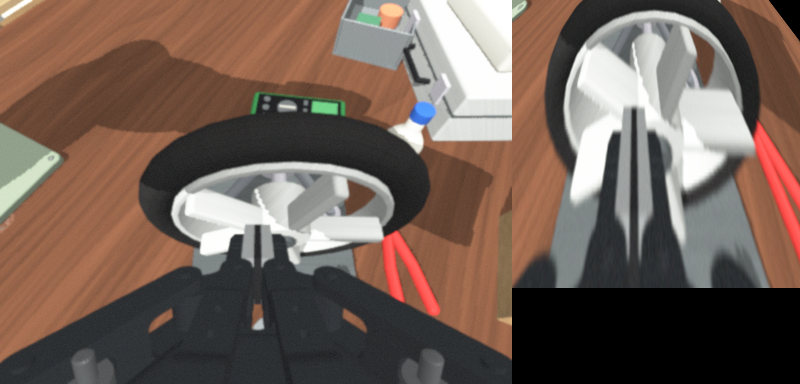

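Request:
{"fn": "play_rows", "kwargs": {
  "plan": [
    [[0,0,0.03],[0,0,0],1],
    [[0,0,0.055],[0,0,0],1],
    [[-0.0005,0.0005,0.079],[0,0,0],1],
    [[-0.0005,0.0005,0.079],[0,0,0],1]
  ]
}}

```text
time_s: 5.38
tcp_pos: [0.5155, 0.1293, 0.2211]
eef_rot: [-179.9, -45.1, 118.1]
ft_force: [0.6, 0.5, 0.8]
finger_gap: -0.002
```

Run:
```python
from h import *
o,p,r=now(); print(np.round(o['qpos'],1),uvx(p),r.as_euler('xyz',degrees=True)); 
t=tool(45)
for u,v in [(-.02,.056),(-.028,.050),(-.041,.034),(-.052,.014),(-.060,.005),(-.063,-.002)]: print(u,v,delta(tgt(u,v),t)[0])
im=imaging.camera('wrist'); cv2.imwrite('pics/w3.png',cv2.resize(im[130:330,130:400],(810//1-10,592))[:,:,::-1])
```

```text
[ 21.2  56.3 -41.9  80.4  -9.3  67.9  22.6] [-19.4  56.1 -13.1] [-179.94269116  -45.10466375  118.0528562 ]
-0.02 0.056 [ 0.0007 -0.0006  0.0009]
-0.028 0.05 [-0.0036 -0.0086  0.0051]
-0.041 0.034 [-0.0149 -0.0216  0.0164]
-0.052 0.014 [-0.0291 -0.0326  0.0305]
-0.06 0.005 [-0.0355 -0.0405  0.0369]
-0.063 -0.002 [-0.0404 -0.0435  0.0418]
```

View pics/w3.png

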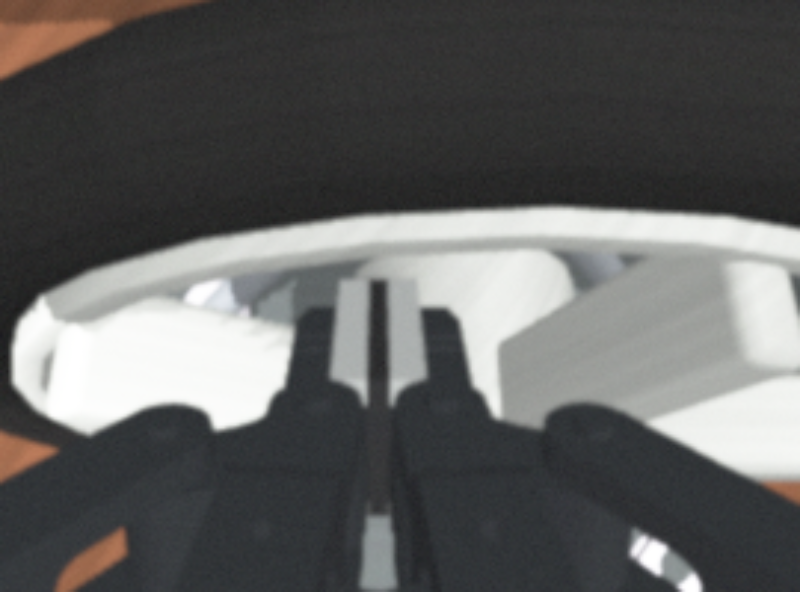

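Request:
{"fn": "play_rows", "kwargs": {
  "plan": [
    [[-0.0015,-0.004,0.003],[0,0,0],1],
    [[-0.0036,-0.0086,0.005],[0,0,0],1],
    [[-0.006,-0.012,0.008],[0,0,0],1],
    [[-0.009,-0.015,0.0105],[0,0,0],1],
    [[-0.012,-0.0185,0.0135],[0,0,0],1],
    [[-0.015,-0.0217,0.0165],[0,0,0],1],
    [[-0.018,-0.024,0.0195],[0,0,0],1],
    [[-0.0215,-0.027,0.023],[0,0,0],1],
    [[-0.025,-0.03,0.0265],[0,0,0],1],
    [[-0.029,-0.0327,0.0305],[0,0,0],1]
  ]
}}

```text
time_s: 6.68
tcp_pos: [0.4867, 0.1154, 0.1797]
eef_rot: [179.8, -45.1, 118.1]
ft_force: [5.0, 3.3, 6.5]
finger_gap: -0.001
```

Run:
```python
from h import *
o,p,r=now(); print(np.round(o['qpos'],1),uvx(p),o['ft_force']); 
t=tool(45)
for u,v in [(-.052,.014),(-.060,.005),(-.063,-.002),(-.065,-.01)]: print(u,v,delta(tgt(u,v),t)[0])
k=cam('wrist');im=imaging.camera('wrist')
print([(np.round(d['location'],1),round(d['p'],2)) for d in spot_point('wrist','valve_tip')[:2]])
cv2.imwrite('pics/w4.png',np.hstack([im,cv2.copyMakeBorder(cv2.resize(rect(im,k,[.5265,.15,118.1]),(288,288)),0,96,0,0,0)])[:,:,::-1])
```

```text
[ 23.9  57.9 -41.8  88.5  -8.3  60.3  26. ] [-51.4  14.7 -11.8] [4.9586163  3.28564529 6.52054807]
-0.052 0.014 [-0.0006 -0.0006  0.0004]
-0.06 0.005 [-0.007  -0.0086  0.0067]
-0.063 -0.002 [-0.0119 -0.0117  0.0116]
-0.065 -0.01 [-0.0176 -0.0137  0.0173]
[]
```

View pics/w4.png

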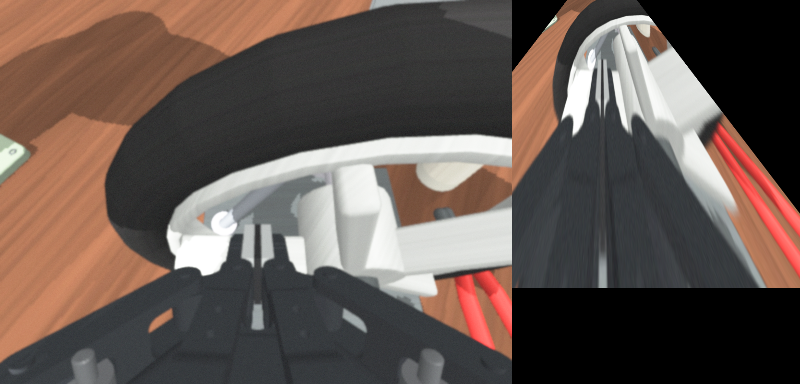

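Request:
{"fn": "play_rows", "kwargs": {
  "plan": [
    [[-0.0025,-0.003,0.0023],[0,0,0],1],
    [[-0.005,-0.006,0.0045],[0,0,0],1],
    [[-0.007,-0.0086,0.0067],[0,0,0],1],
    [[-0.0095,-0.0102,0.009],[0,0,0],1],
    [[-0.012,-0.0117,0.0116],[0,0,0],1],
    [[-0.012,-0.0117,0.0116],[0,0,0],1],
    [[-0.006,-0.009,0.0055],[0,0,0],1],
    [[-0.006,-0.009,-0.03],[0,0,0],1],
    [[-0.006,-0.009,-0.08],[0,0,0],1],
    [[0.01,0.03,-0.14],[0,0,0],1]
  ]
}}

```text
time_s: 8.02
tcp_pos: [0.5465, 0.0472, 0.2756]
eef_rot: [-179.9, -45.0, 117.8]
ft_force: [0.8, 0.3, 0.9]
finger_gap: -0.0
```

Request:
{"fn": "play_rows", "kwargs": {
  "plan": [
    [[0.03,0.02,-0.05],[0,0,0],1],
    [[0.03,0.02,-0.09],[0,0,0],1],
    [[0.03,0.02,-0.09],[0,0,0],1]
  ]
}}

```text
time_s: 8.4
tcp_pos: [0.5847, 0.0208, 0.3604]
eef_rot: [179.8, -45.0, 118.1]
ft_force: [-0.1, 0.3, -0.9]
finger_gap: 0.001
```

```bash
cat >> h.py <<'E'
def cross(a,b): # intersection angle helpers: spoke model corners at wheel angle th (deg)
    pass
def overlay(im,k,x,th):
    im=im.copy(); r,c=pose(x)
    for a in np.arange(36,360,72)+th:
        s,co=np.sin(np.radians(a)),np.cos(np.radians(a)); D=np.array([0,-s,co]); N=np.array([0,co,s])
        q=[r.apply(np.array([-.03,0,0])+D*d+N*w)+c for d,w in [(.03,-.006),(.095,-.006),(.095,.006),(.03,.006)]]
        cv2.polylines(im,[np.round(proj('',np.array(q),k)[:,::-1]*8).astype(np.int32)],True,(255,0,0),1,cv2.LINE_AA,3)
    return im
E
python3 - <<'E'
from h import *
o,p,r=now(); print(np.round(o['qpos'],1),uvx(p),o['ft_force'],o['time_s'])
k=cam('wrist');im=imaging.camera('wrist')
v=spot_point('wrist','valve_tip'); print([(np.round(d['location'],1),round(d['p'],2)) for d in v[:2]])
r_=rect(im,k,[.5265,.15,118.1])
cv2.imwrite('pics/w5.png',r_[:,:,::-1]); np.save('im5.npy',im)
import pickle; pickle.dump((k[0],k[1].as_quat(),k[2]),open('k5.pkl','wb'))
E
```

```text
[ 22.5  56.4 -40.6  43.7  -9.3 104.9  18.8] [  -9.6  195.4 -141.4] [-0.13019488  0.34204263 -0.87149946] 8.4
[(array([179. , 312.8]), 0.97)]
```

View pics/w5.png

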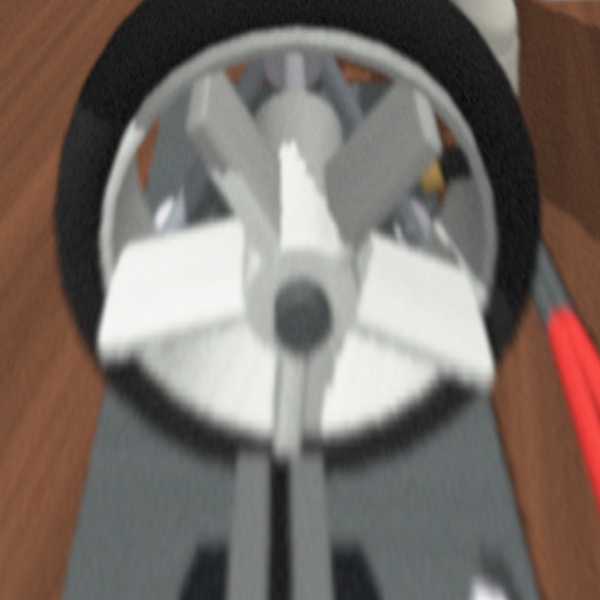

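```bash
cat >> h.py <<'E'
def bars(k,x,th):
    m=np.zeros((384,512),np.uint8); r,c=pose(x)
    for a in np.arange(36,360,72)+th:
        s,co=np.sin(np.radians(a)),np.cos(np.radians(a)); D=np.array([0,-s,co]); N=np.array([0,co,s])
        q=np.array([r.apply(np.array([e,0,0])+D*d+N*w)+c for d in(.024,.095) for w in(-.006,.006) for e in(-.03,-.006)])
        cv2.fillConvexPoly(m,np.round(cv2.convexHull(proj('',q,k)[:,::-1].astype(np.float32))*16).astype(np.int32),1,cv2.LINE_8,4)
    return m>0
def theta(n,k,guess,x=(.5265,.15,118.1)):
    m=masks_of(n,'spokes')
    if not m: return None
    M=m[0]['mask']; best=[]
    f=lambda p:-(lambda b:(b&M).sum()/(b|M).sum())(bars(k,[x[0]+p[0]/1e3,x[1]+p[1]/1e3,x[2]],p[2]))
    from scipy.optimize import minimize
    g=min(np.arange(-20,20.1,2),key=lambda t:f([0,0,guess+t]))
    s=minimize(f,[0,0,guess+g],method='Nelder-Mead',options=dict(initial_simplex=[[0,0,guess+g],[4,0,guess+g],[0,4,guess+g],[0,0,guess+g+5]],xatol=.02,fatol=1e-4))
    return s.x,s.fun,m[0]['p'],M
E
python3 - <<'E'
from h import *
o,p,r=now(); t=tool(45)
k=cam('wrist');im=imaging.camera('wrist'); a=theta('wrist',k,76); print(a[:3])
print('pre',delta(tgt(-.003,.058,back=.08),t),delta(tgt(-.003,.058),t))
E
```

```text
(array([ 0.62649684, -1.141416  , 76.5842776 ]), np.float64(-0.75), 0.64)
pre (array([-0.0057,  0.0072,  0.106 ]), array([-0.06, -0.12, -0.03])) (array([-0.0059,  0.0073,  0.186 ]), array([-0.06, -0.12, -0.03]))
```

Request:
{"fn": "play_rows", "kwargs": {
  "plan": [
    [[-0.002,0.002,0.03],[0,0,0],1],
    [[-0.004,0.005,0.07],[0,0,0],1],
    [[-0.0057,0.0073,0.106],[0,0,0],1],
    [[-0.0058,0.0073,0.135],[0,0,0],1],
    [[-0.0059,0.0073,0.16],[0,0,0],1],
    [[-0.0059,0.0073,0.178],[0,0,0],1],
    [[-0.0059,0.0073,0.186],[0,0,0],1],
    [[-0.0059,0.0073,0.186],[0,0,0],1]
  ]
}}

```text
time_s: 9.6
tcp_pos: [0.5301, 0.1376, 0.2232]
eef_rot: [-180.0, -45.1, 118.0]
ft_force: [1.2, -0.2, 0.5]
finger_gap: -0.0
```

Run:
```python
from h import *
o,p,r=now(); print(uvx(p),o['ft_force']); t=tool(45)
for u,v in [(-.011,.055),(-.02,.053),(-.028,.048),(-.035,.041),(-.041,.033),(-.047,.023),(-.052,.014),(-.056,.009)]: print(u,v,delta(tgt(u,v),t)[0])
```

```text
[ -2.7  58.2 -12.6] [ 1.19114003 -0.21838232  0.48793832]
-0.011 0.055 [-0.0019 -0.0083  0.0027]
-0.02 0.053 [-0.0033 -0.0173  0.0041]
-0.028 0.048 [-0.0068 -0.0253  0.0077]
-0.035 0.041 [-0.0118 -0.0323  0.0126]
-0.041 0.033 [-0.0175 -0.0383  0.0183]
-0.047 0.023 [-0.0246 -0.0443  0.0253]
-0.052 0.014 [-0.0309 -0.0493  0.0317]
-0.056 0.009 [-0.0345 -0.0533  0.0352]
```

Request:
{"fn": "play_rows", "kwargs": {
  "plan": [
    [[-0.0019,-0.0083,0.0027],[0,0,0],1],
    [[-0.003,-0.013,0.0035],[0,0,0],1],
    [[-0.0035,-0.0175,0.0043],[0,0,0],1],
    [[-0.005,-0.0215,0.006],[0,0,0],1],
    [[-0.0068,-0.0255,0.0077],[0,0,0],1],
    [[-0.0095,-0.029,0.0103],[0,0,0],1],
    [[-0.012,-0.0323,0.0127],[0,0,0],1],
    [[-0.0175,-0.0383,0.0183],[0,0,0],1],
    [[-0.0246,-0.0443,0.0253],[0,0,0],1],
    [[-0.031,-0.0493,0.0317],[0,0,0],1]
  ]
}}

```text
time_s: 10.85
tcp_pos: [0.4871, 0.1149, 0.1794]
eef_rot: [179.8, -45.1, 118.1]
ft_force: [5.3, 4.1, 6.9]
finger_gap: 0.001
```

Run:
```python
from h import *
o,p,r=now(); print(uvx(p),o['ft_force']); t=tool(45)
for u,v in [(-.056,.009),(-.060,.005),(-.063,-.002),(-.064,-.0035),(-.064,.006)]: print(u,v,delta(tgt(u,v),t)[0])
```

```text
[-51.3  14.4 -12.4] [5.31200372 4.12133239 6.8723151 ]
-0.056 0.009 [-0.0036 -0.0047  0.0041]
-0.06 0.005 [-0.0064 -0.0087  0.0069]
-0.063 -0.002 [-0.0114 -0.0117  0.0118]
-0.064 -0.0035 [-0.0125 -0.0127  0.0129]
-0.064 0.006 [-0.0057 -0.0127  0.0062]
```

Request:
{"fn": "play_rows", "kwargs": {
  "plan": [
    [[-0.002,-0.0025,0.002],[0,0,0],1],
    [[-0.0036,-0.0047,0.0041],[0,0,0],1],
    [[-0.0064,-0.0087,0.0069],[0,0,0],1],
    [[-0.009,-0.0102,0.0092],[0,0,0],1],
    [[-0.0114,-0.0117,0.0118],[0,0,0],1],
    [[-0.0114,-0.0117,0.0118],[0,0,0],1],
    [[-0.0055,-0.0095,0.0055],[0,0,0],1],
    [[-0.0055,-0.0095,-0.03],[0,0,0],1],
    [[-0.0055,-0.0095,-0.08],[0,0,0],1],
    [[0.01,0.03,-0.14],[0,0,0],1]
  ]
}}

```text
time_s: 12.1
tcp_pos: [0.5464, 0.0471, 0.2751]
eef_rot: [-179.9, -45.0, 117.8]
ft_force: [0.4, 0.2, -0.2]
finger_gap: 0.0
```

Request:
{"fn": "play_rows", "kwargs": {
  "plan": [
    [[0.03,0.02,-0.05],[0,0,0],1],
    [[0.03,0.02,-0.09],[0,0,0],1],
    [[0.03,0.02,-0.09],[0,0,0],1]
  ]
}}

```text
time_s: 12.48
tcp_pos: [0.5847, 0.0207, 0.3598]
eef_rot: [179.8, -45.0, 118.1]
ft_force: [-0.6, 1.4, -1.1]
finger_gap: -0.003
```

Run:
```python
from h import *
o,p,r=now(); print(uvx(p),o['ft_force'])
k=cam('wrist');im=imaging.camera('wrist')
v=spot_point('wrist','valve_tip'); print([(np.round(d['location'],1),round(d['p'],2)) for d in v[:2]])
hs=spot_point('wrist','hub_centre'); print([(np.round(d['location'],1),round(d['p'],2)) for d in hs[:2]])
X=[.5265,.15,118.1]; a=theta('wrist',k,5); print(a[:3])
# pose refit from this view
T=supp(np.argwhere(masks_of('wrist','tyre')[0]['mask'])+0.)
f=least_squares(lambda x:np.r_[supp(proj('',pose(x)[0].apply(TOR)+pose(x)[1],k))-T,proj('',pose(x)[1],k)[0]-hs[0]['location']],X,loss='soft_l1',x_scale=[.01,.01,3]);print(f.x)
# valve tip on wheel mid-plane
for xx in (X,f.x):
    R_,c=pose(xx); o_,d=ray('',v[0]['location'],k); d2=R_.inv().apply(d);o2=R_.inv().apply(o_-c); q=o2-d2*o2[0]/d2[0]; print(q*1e3,np.degrees(np.arctan2(-q[1],q[2])))
ov=overlay(im,k,X,a[0][2]); c=cv2.resize(im[70:230,150:390],(800,533),interpolation=2)
cv2.imwrite('pics/w6.png',np.vstack([cv2.resize(z[80:225,160:380],(455,300),interpolation=2) for z in (im,ov)])[:,:,::-1])
print(proj('',pose(X)[1]+[0,0,.067],k))
```

```text
[  -9.6  194.8 -141.5] [-0.58903     1.38611985 -1.14200565]
[(array([158.7, 270.3]), 0.68)]
[(array([184.6, 261.1]), 0.59)]
(array([ 0.3753985 , -0.43952269,  4.88522876]), np.float64(-0.7556580050293378), 0.79)
[  0.52774136   0.1485075  118.32126187]
[ 0.         -5.3875632  59.81001092] 5.147194875999401
[ 0.         -4.83590321 62.62310614] 4.415750994952761
[[155.20654695 265.8682662 ]]
```

View pics/w6.png

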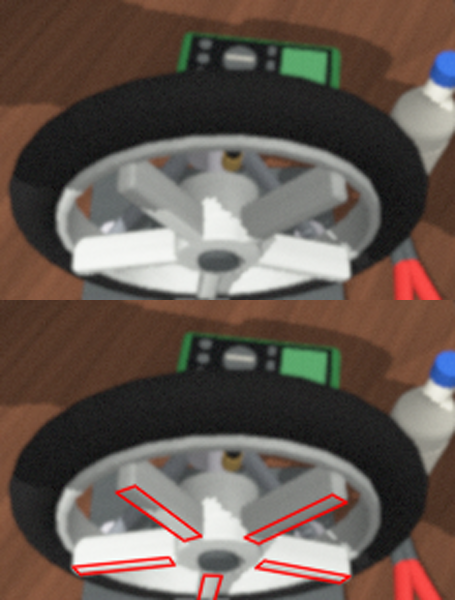

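Run:
```python
from h import *
o,p,r=now(); t=tool(45)
print('pre',delta(tgt(-.062,.008,back=.08),t),delta(tgt(-.062,.008),t))
```

```text
pre (array([-0.0407, -0.0518,  0.141 ]), array([-0.04, -0.12, -0.05])) (array([-0.0409, -0.0517,  0.221 ]), array([-0.04, -0.12, -0.05]))
```

Request:
{"fn": "play_rows", "kwargs": {
  "plan": [
    [[-0.015,-0.02,0.045],[0,0,0],1],
    [[-0.03,-0.038,0.095],[0,0,0],1],
    [[-0.0407,-0.0518,0.141],[0,0,0],1],
    [[-0.0409,-0.0518,0.175],[0,0,0],1],
    [[-0.0409,-0.0518,0.205],[0,0,0],1],
    [[-0.0409,-0.0518,0.221],[0,0,0],1],
    [[-0.0409,-0.0518,0.221],[0,0,0],1]
  ]
}}

```text
time_s: 13.6
tcp_pos: [0.4773, 0.1103, 0.1729]
eef_rot: [-179.9, -45.1, 118.0]
ft_force: [0.1, -0.6, -0.4]
finger_gap: -0.006
```

Run:
```python
from h import *
o,p,r=now(); t=tool(45); print(uvx(p),o['ft_force'])
for u,v in [(-.063,-.002),(-.0625,-.004),(-.062,-.006),(-.062,-.0065)]: print(delta(tgt(u,v),t)[0])
```

```text
[-62.1   7.9 -11.8] [ 0.06840734 -0.61442278 -0.44750001]
[-0.0072 -0.0009  0.0069]
[-0.0086 -0.0004  0.0083]
[-0.01    0.0001  0.0097]
[-0.0103  0.0001  0.01  ]
```

Request:
{"fn": "play_rows", "kwargs": {
  "plan": [
    [[-0.004,-0.0005,0.0038],[0,0,0],1],
    [[-0.0072,-0.0009,0.0069],[0,0,0],1],
    [[-0.0086,-0.0004,0.0083],[0,0,0],1],
    [[-0.0095,0,0.0092],[0,0,0],1],
    [[-0.0103,0,0.01],[0,0,0],1],
    [[-0.0103,0,0.01],[0,0,0],1]
  ]
}}

```text
time_s: 14.35
tcp_pos: [0.4784, 0.1094, 0.159]
eef_rot: [-180.0, -45.1, 118.0]
ft_force: [-0.9, -2.8, 4.6]
finger_gap: -0.003
```

Run:
```python
from h import *
o,p,r=now(); t=tool(45); print(uvx(p),o['ft_force'])
```

```text
[-61.6  -6.  -13.1] [-0.85431697 -2.84749481  4.62876776]
```

Request:
{"fn": "play_rows", "kwargs": {
  "plan": [
    [[0.006,0,-0.006],[0,0,0],1],
    [[0.008,0,-0.04],[0,0,0],1],
    [[0.008,0,-0.09],[0,0,0],1],
    [[0.02,0.02,-0.14],[0,0,0],1],
    [[0.035,0.04,-0.19],[0,0,0],1],
    [[0.051,0.052,-0.231],[0,0,0],1],
    [[0.051,0.052,-0.231],[0,0,0],1]
  ]
}}

```text
time_s: 15.22
tcp_pos: [0.5853, 0.0216, 0.3605]
eef_rot: [179.7, -45.0, 118.2]
ft_force: [-0.6, 1.4, -1.5]
finger_gap: -0.003
```

```bash
cat > meas.py <<'E'
from h import *
o,p,r=now(); print(uvx(p),o['ft_force'])
X=[.5265,.15,118.1]
for i in range(3):
    k=cam('wrist');im=imaging.camera('wrist')
    v=spot_point('wrist','valve_tip'); hs=spot_point('wrist','hub_centre'); a=theta('wrist',k,0)
    print('bars',a[0],a[1],a[2]); x=[X[0]+a[0][0]/1e3,X[1]+a[0][1]/1e3,X[2]]
    m=masks_of('wrist','tyre'); T=supp(np.argwhere(m[0]['mask'])+0.)
    f=least_squares(lambda x:supp(proj('',pose(x)[0].apply(TOR)+pose(x)[1],k))-T,X,loss='soft_l1',x_scale=[.01,.01,3]);print('tyre',f.x)
    for xx in (X,x,f.x):
      if v:
        R_,c=pose(xx); o_,d=ray('',v[0]['location'],k); d2=R_.inv().apply(d);o2=R_.inv().apply(o_-c); q=o2-d2*o2[0]/d2[0]; print('valve',v[0]['location'],q*1e3,np.degrees(np.arctan2(-q[1],q[2])))
ov=overlay(im,k,X,a[0][2])
import sys
cv2.imwrite(sys.argv[1],np.vstack([cv2.resize(z[80:225,160:380],(455,300),interpolation=2) for z in (im,ov)])[:,:,::-1])
E
python3 meas.py pics/w7.png
```

```text
[  -8.6  195.5 -141. ] [-0.58390798  1.3698103  -1.45587247]
bars [ 0.55791115 -0.9607153   0.65656104] -0.8048167539267016 0.65
tyre [  0.52756979   0.14853938 118.40408166]
valve [155.8, 264.9] [ 0.00000000e+00 -5.29806000e-02  6.71993421e+01] 0.04517252774451792
valve [155.8, 264.9] [0.00000000e+00 4.58879749e-02 6.88235562e+01] -0.03820184611588128
valve [155.8, 264.9] [ 0.          0.29844224 69.82370773] -0.2448935671689906
bars [ 1.06234747 -0.75831451  0.20893055] -0.7930391547545059 0.88
tyre [  0.52760382   0.14873144 118.27800478]
valve [161.2, 266.9] [ 0.         -0.24744226 55.07427116] 0.2574215098718177
valve [161.2, 266.9] [ 0.          0.39977751 56.84386248] -0.4029491563741202
valve [161.2, 266.9] [ 0.          0.22308569 57.55564194] -0.22207734963972098
bars [ 0.16430315 -0.98912954  0.42086191] -0.7654166666666666 0.61
tyre [  0.52773589   0.14829431 118.2228027 ]
valve [158.8, 269.2] [ 0.         -3.25425281 60.02827732] 3.1030811016730397
valve [158.8, 269.2] [ 0.         -3.50637773 61.44209843] 3.266212918261393
valve [158.8, 269.2] [ 0.         -2.81668154 63.12510639] 2.554878660960447
```

View pics/w7.png

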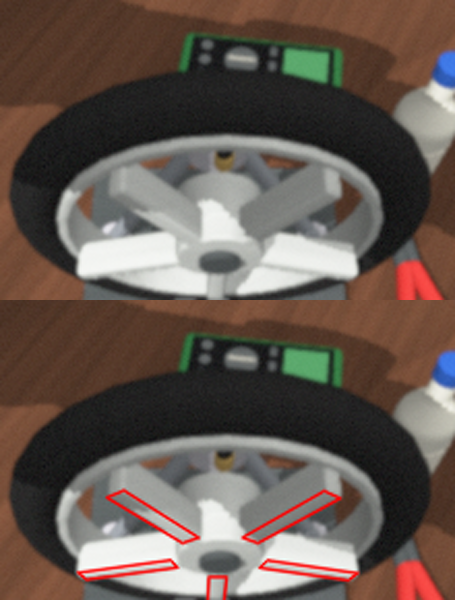

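Run:
```python
from h import *
k=cam('wrist'); A=np.mean([imaging.camera('wrist').astype(float) for _ in range(4)],0)
s=A[145:172,255:282]; w=np.clip(s[...,0]-s[...,2]-30,0,None); rr,cc=np.mgrid[145:172,255:282]
w[(np.abs(rr-157)>7)|(np.abs(cc-268)>8)]=0
print(np.round(w[5:22]).astype(int)); c=(w*rr).sum()/w.sum(),(w*cc).sum()/w.sum(); print(c)
for X in ([.5265,.15,118.1],[.5276,.1486,118.3],[.525,.151,118.4]):
    R_,h=pose(X)
    for xo in (0,-.004):
        o,d=ray('',c,k); d=R_.inv().apply(d);o=R_.inv().apply(o-h); q=o+d*(xo-o[0])/d[0]; print(X,xo,q*1e3,np.degrees(np.arctan2(-q[1],q[2])))
```

```text
[[ 0  0  0  0  0  0  0  0  0  0  0  0  0  0  0  0  0  0  0  0  0  0  0  0
   0  0  0]
 [ 0  0  0  0  0  0  0  0  0  0  0  0  0  0  0  0  0  0  0  0  0  0  0  0
   0  0  0]
 [ 0  0  0  0  0  0  0  0  0  0  0  0  0  0  0  0  0  0  0  0  0  0  0  0
   0  0  0]
 [ 0  0  0  0  0  0  0  0  0  0  0  0  0  0  0  0  0  0  0  0  0  0  0  0
   0  0  0]
 [ 0  0  0  0  0  0  0  0  0  0  0  0  0  0  0  0  0  0  0  0  0  0  0  0
   0  0  0]
 [ 0  0  0  0  0  0  0  0  0 13  6  0  0  0  0  0  6  6  0  0  0  0  0  0
   0  0  0]
 [ 0  0  0  0  0  0  0  0  0 20 21 14  2  0  6 17 25 15  0  0  0  0  0  0
   0  0  0]
 [ 0  0  0  0  0  0  0  0  0 20 30 28 26 28 32 34 34 14  0  0  0  0  0  0
   0  0  0]
 [ 0  0  0  0  0  0  0  0  0 20 30 34 38 40 40 38 32 10  0  0  0  0  0  0
   0  0  0]
 [ 0  0  0  0  0  0  0  0  0 19 30 31 33 36 35 33 26  4  0  0  0  0  0  0
   0  0  0]
 [ 0  0  0  0  0  0  0  0  0 10 26 31 32 32 33 29 17  0  0  0  0  0  0  0
   0  0  0]
 [ 0  0  0  0  0  0  0  0  0  0 10 22 27 28 27 19  2  0  0  0  0  0  0  0
   0  0  0]
 [ 0  0  0  0  0  0  0  0  0  0  0  1 10 10  8  0  0  0  0  0  0  0 
[... 229 characters left out ...]
0  0  0  0  0  0  0  0  0  0  0  0
   0  0  0]
 [ 0  0  0  0  0  0  0  0  0  0  0  0  0  0  0  0  0  0  0  0  0  0  0  0
   0  0  0]]
(np.float64(158.4638403990025), np.float64(267.8302321120276))
[0.5265, 0.15, 118.1] 0 [ 0.         -1.79511493 60.77403619] 1.6918838931293532
[0.5265, 0.15, 118.1] -0.004 [-4.         -1.53744793 66.71461497] 1.3201558388736256
[0.5276, 0.1486, 118.3] 0 [ 0.         -1.37158037 63.37051908] 1.2399061862299945
[0.5276, 0.1486, 118.3] -0.004 [-4.         -1.09988959 69.31247014] 0.9091256239191223
[0.525, 0.151, 118.4] 0 [ 0.         -2.75059411 58.39327989] 2.696903259699312
[0.525, 0.151, 118.4] -0.004 [-4.         -2.47188896 64.3359445 ] 2.2003123779406124
```

Run:
```python
from h import *
for c in ['scene','top']:
    imaging.camera(c)
    for l in ['stand','solder_spool','screwdriver','cells','wheel_nut','parts_tray']:
        print(c,l,[np.round(d['location'],1) for d in spot_point(c,l)[:1]])
print(order.close_job(), get_obs()['time_s'])
```

```text
scene stand [array([232.6, 293.1])]
scene solder_spool [array([226.8, 253.4])]
scene screwdriver [array([239.2, 214. ])]
scene cells [array([206.9, 260.5])]
scene wheel_nut [array([251.7, 274.3])]
scene parts_tray [array([183.9, 216.5])]
top stand [array([207.4, 219.9])]
top solder_spool [array([194.6, 253.8])]
top screwdriver [array([162.1, 270.2])]
top cells [array([213.4, 260.9])]
top wheel_nut [array([180.8, 220.5])]
top parts_tray [array([219.2, 312.1])]
the job is handed in; nothing more can be done
the job is handed in; nothing more can be done
```

The wheel is set with its valve at twelve o'clock, to within about 1 to 2°, and the job is handed in.

**What I did:** The valve started at about 129° clockwise. With the fingers shut, I pushed one spoke about 53° anticlockwise, then the next one about 71°. A last short nudge of about 4.5° on that second spoke finished the turn. I then drew the fingers back more than 0.15 m. Contact forces read after the pushes were about 10 N or less, and the arm's clock was at about 15 s of the 67 s allowed before the final checks.

**Last checks:**
- **Spoke outlines:** the fit gave 0.2 to 0.7° from upright.
- **Brass valve cap:** its position in the picture gave about 0.9 to 1.7°. With the hub position from the top-down view it read up to 2.7°.
- **Valve-tip network:** three readings scattered from about -0.4 to 3.3°. I judged the remaining error to be measurement noise and did not push again.
- **Other things:** in the same final wrist-camera pictures, the wheel's position on its stand matched the first fit. The networks put the stand, spool, screwdriver, cells, nut and tray within about 5 pixels of where they were at the start, which is about their usual scatter. I did not re-check the meter, spray bottle or pliers by measurement.

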